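Arm the guarded high-voltage switch of an electric-drive trainer

TASK

Arm the high-voltage circuit of the trainer: swing the red safety cover of its switch unit wide open so that it stands upright, flip the toggle beneath it all the way over to the side with the green dot, then close the red cover fully again. Do not touch the other switch unit, the one with the yellow cover.

Things in the scene. Friction and masses are not known exactly. Their poses are not given: they have to be found in the camera images.
- hv_unit: Fixed dark blue box, 140 (x) x 114 (y) x 40 mm high, with the red cover. Origin: centre of underside; z up, x points from the front (tab side) to the cover's hinge. Hinge line: along y at x = +58, z = 42 mm. Toggle pivot: x = +6, y = 0, z = 46 mm, its axis along x. Top bare around the toggle; green dot (ON) painted at y = -45 mm, black dot (OFF) at y = +45 mm.
- hv_cover (a joint): Angle of the red cover, rad: 0 shut, grows as it swings up and back, 1.57 upright, stop at 1.75. A hollow cap open below and at the hinge side: 100 mm from hinge to front wall, 66 wide, 50 high (top 92 mm above table when shut), about 80 g. Its stiff hinge holds it at any angle where it is left; about 1 N at the tab moves it.
- hv_tab (a point): Grip point on the red cover's tab, a bar sticking 36 mm out from the middle of its front wall, 20 wide (along the hinge line), 10 thick. Point: on the bar's centre line, 22 mm out from the wall; shut: 122 mm in front of the hinge line, 35 above it (77 above table, 32 mm free below the bar). Pinched across its width it turns between the pads as the cover swings. Axes turn with the cover.
- hv_toggle (a joint): Angle of the toggle lever under the red cover, rad: 0 fully OFF (leans to the unit's +y, black dot), 0.5 upright, 1.0 fully ON at its stop (leans to the unit's -y, green dot). Starts at or near OFF, stays where it is left; 1 to 2 N sideways near its tip moves it.
- hv_toggle_tip (a point): Centre of the white ball (14 mm across) at the tip of the toggle, a 9 mm steel rod; 36 mm from the pivot. At either end of the swing it stands 17 mm off the unit's centre line and 78 mm above the table; 82 mm when upright.
- aux_unit: The other switch unit, same shape and size but with a yellow cover: not to be touched. Fixed. Origin and axes as for hv_unit.

How it is judged:
By the outcome, as a careful person would: the job done as asked, in the order asked, and still so for the second after the job is handed in, with the robot touching nothing.
It also fails if it takes over 58 s, if anything falls off the work surface, if the arm or the gripper's body presses on something with over 40 N, if the wrist force passes 120 N, or if a joint passes its speed limit or range.

ROBOT

A 6-joint arm with a two-finger parallel gripper is mounted at the origin on the work surface. World frame = base frame: x ahead of the robot, y to its left, z up, the work surface at z = 0. Lengths are in m, angles in rad, forces in N, time in s.
With the tool pointing down it reaches from about 0.375 to 0.925 m from the base axis. Payload 5.7 kg.
Tool frame: the origin (TCP) lies at the very end of the fingers, on their centre line; the grasp point (between the pads) lies ctrl.pinch_z behind it (ctrl.pinch_z is the distance from the TCP to the grasp point, in m); z points along the fingers, y is the line along which they close (so a half turn about z gives the same grasp; the last joint's range is limited). The gripper opens to 88 mm and grips with 3 to 60 N. Pads are 20 mm wide; open, the fingers measure 115 mm over their backs; the gripper's body (75 mm by 178 mm) begins 61 mm behind the grasp point.
Start: joints at [1.187, 0.359, 1.51, -0, 1.272, -0.115], TCP at [0.159, 0.578, 0.198] pointing down, gripper open.
Joint ranges: [-2.97, 2.97], [-1.01, 2.36], [0.21, 2.38], [-0.96, 4.11], [0.2, 2.71], [-2.98, 2.98]. Speed limits (rad/s): [2.39, 2.39, 3.14, 3.14, 3.14, 3.14].

INTERFACE

Orientations are given as a 3x3 rotation matrix whose columns are the frame's x, y, z axes.
In Python, from rig import ctrl gives the robot as it stands. The module is installed in compiled form; this text tells all that it offers.
- The arm moves only by the tool carry_out, never from a script. Its argument "rows" is a list of rows, each a list of 3 entries, a list of its own where there are three numbers: the shift along the tool's x, y, z normalised to -1 to 1, where 1 is 20 cm, then the turn about the tool's z normalised to -1 to 1, where 1 is pi rad, then the opening, from 0 (shut) to 1 (fully open). A call has 1 to 10 rows; each row shifts and turns the commanded pose from where the row before left it, along the tool's axes as they then stand; what a row does not reach is not made up. A row lasts 1/8 s, in which the tool goes at most 62.5 mm and 10.7 degrees, less where a joint would pass 70% of its speed; a pose out of reach is approached as far as the arm can. A call with a number of a shift or a turn outside -1 to 1 is refused whole. A call with a gripper value outside its range is refused whole. The fingers move at their own pace and stop on an object; "newtons" is the grip in N (left out, the last holds). Time passes only in rows, so rows that do not move let the fingers close. It gives the time, the measured TCP pose, the force, the opening and the grip force at its end, in the units of the state.
- ctrl.observe(): the state, without advancing time (a new reading comes with each control period).
- ctrl.snapshot(name): name is "scene" or "top"; returns a dict with "img" (420x560x3 uint8, red, green, blue), "fx", "fy", "cx", "cy" (pixels), "k1" (the pictures are not rectified: a ray, as slopes to the right and down, at radius r is drawn at 1 + k1 r^2 times it, then the intrinsics apply), "R" (3x3) and "t" (3): a world point X has camera coordinates R X + t. Camera axes: x right, y down, z forward; pixel columns grow to the right and rows downward; lengths in m; the calibration is good to about 2 mm. A picture is of the moment at which its call begins. There is no depth.
- ctrl.close_job(): hands the job in; it is judged then, once.
The state is a dict: "time": time; "qpos": joint angles; "qvel": joint speeds; "tau": joint torques, N m; "tool_pos": TCP position; "orientation": TCP orientation; "force": force on the tool from outside, world axes, zero at the start; "wrist_torque": the same for the moment, N m; "opening": finger opening in m; "grip_force": force on a finger pad.
Only numpy, scipy, OpenCV 4.12 (cv2) and the standard library are available. Lean on these libraries where they do the work, as an engineer would, in place of code of your own. Each camera call takes 0.05 s, during which the arm holds its last target. There are 200 camera calls.

## Working session

There is one attempt and no reset: what is moved stays moved. The work goes in short steps, Python scripts to look and compute and a tool call to move; the robot and the scene stay as the last step left them, time stands still between calls to the robot, and variables do not carry over. Pictures are saved under pics/ and viewed, at most 10 in all, crops included, and the job is handed in when it is done.

Besides the shell and the picture viewer there is one more tool, called after "Request:" as a command line: name --argument value ..., lists and objects as JSON in quotes. carry_out: Moves the arm, as the interface text tells. Its arguments: {"type":"object","properties":{"rows":{"type":"array","items":{"type":"array"}},"newtons":{"type":"number"}},"required":["rows"]}

```bash
mkdir -p pics
python3 - <<'E'
from rig import ctrl
import cv2
s=ctrl.observe();print(s['time'],s['tool_pos'],s['orientation'],s['opening'],ctrl.pinch_z)
for n in("scene","top"):
    c=ctrl.snapshot(n);cv2.imwrite(f"pics/{n}0.png",c["img"][:,:,::-1]);print({k:v for k,v in c.items() if k!="img"})
E
```

```text
0.0 [0.15908464 0.57777209 0.19701643] [[-9.64092474e-01  2.65565923e-01 -6.64930499e-04]
 [ 2.65566685e-01  9.64091017e-01 -1.68710809e-03]
 [ 1.93015105e-04 -1.80311160e-03 -9.99998356e-01]] 0.08782271481232673 0.0187
{'fx': 454.1686982505771, 'fy': 454.1686982505771, 'cx': 284.79098912952605, 'cy': 207.96879445502532, 'k1': -0.05712608907803867, 'R': array([[ 0.87058918,  0.49167749, -0.01810325],
       [ 0.30286854, -0.56454538, -0.76782756],
       [-0.38774363,  0.66297946, -0.64040074]]), 't': array([-0.45733101, -0.12442463,  0.95865747])}
{'fx': 478.9376558308683, 'fy': 478.9376558308683, 'cx': 285.6042975599166, 'cy': 203.98864020455997, 'k1': -0.08932897171574937, 'R': array([[ 0.01477068, -0.9998843 , -0.00363564],
       [-0.99868619, -0.01457435, -0.04912713],
       [ 0.04906846,  0.00435651, -0.99878592]]), 't': array([-0.00239664,  0.54414448,  0.95999754])}
```

View pics/top0.png

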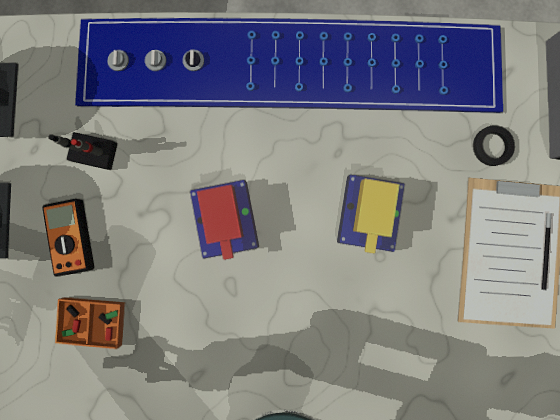

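View pics/scene0.png

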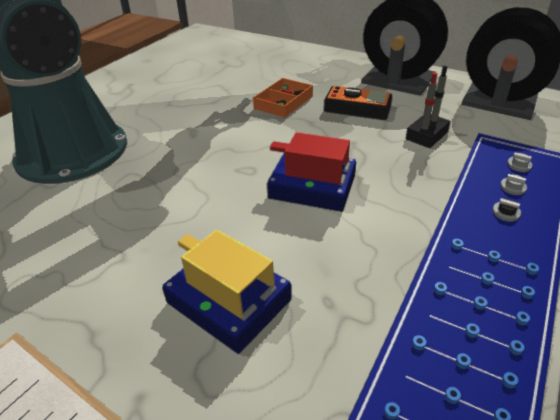

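The top picture shows the red unit at about (225,218) with its tab end at (228,257), pointing to the robot. The yellow unit is at (372,212). The scene picture shows the red unit at (312,175), with the green dot on the near side at (309,184).

```bash
cat > h.py <<'E'
import numpy as np, cv2
from scipy.optimize import least_squares
def proj(c,P):
    X=np.atleast_2d(P)@c["R"].T+c["t"]; s=X[:,:2]/X[:,2:]
    s=s*(1+c["k1"]*(s**2).sum(1,keepdims=True))
    return s*[c["fx"],c["fy"]]+[c["cx"],c["cy"]]
def toworld(p,L):
    x,y,a=p; L=np.atleast_2d(L).astype(float)
    return np.c_[x+np.cos(a)*L[:,0]-np.sin(a)*L[:,1], y+np.sin(a)*L[:,0]+np.cos(a)*L[:,1], L[:,2]]
E
python3 - <<'E'
import cv2
im=cv2.imread("pics/top0.png")[165:275,175:275]
cv2.imwrite("pics/crop1.png",cv2.resize(im,None,fx=5.4,fy=5.4,interpolation=cv2.INTER_CUBIC))
E
```

```text
(no output)
```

View pics/crop1.png

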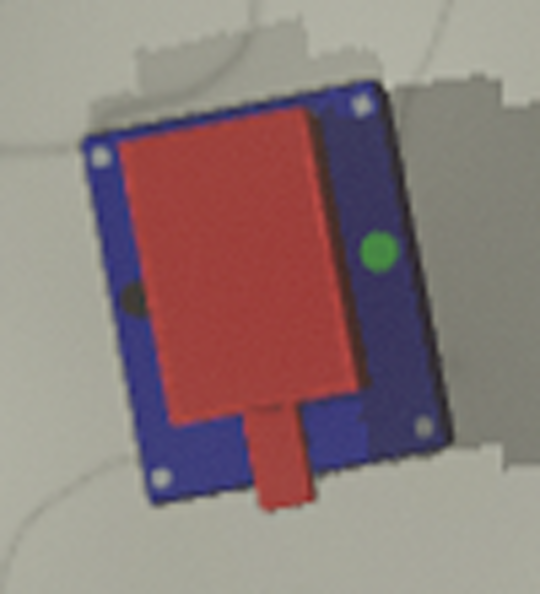

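The crop shows box top corners near (83,138) and (152,503), cover top corners at (120,143), (305,107), (360,388), (172,424), the tab end at (265–314,505), and the green dot at (379,251).

Run:
```python
from h import *
from rig import ctrl
c=ctrl.snapshot("top")
px=np.array([(83,138),(152,503),(120,143),(305,107),(360,388),(172,424),(265,510),(314,497),(379,251)])/5.4+[175,165]-.4
L=np.array([(70,57,40),(-70,57,40),(58,33,92),(58,-33,92),(-42,-33,92),(-42,33,92),(-78,10,82),(-78,-10,82),(0,-45,40)])/1e3
r=least_squares(lambda p:(proj(c,toworld(p,L))-px).ravel(),[.5,.1,.2]);p=r.x
print(p,np.degrees(p[2]));print(r.fun.reshape(-1,2).round(1))
print("tab",toworld(p,[-.064,0,.077]),"hinge",toworld(p,[.058,0,.042]),"piv",toworld(p,[.006,0,.046]))
# aux
for uv in [(372,212)]:
    f=lambda q:(proj(c,[q[0],q[1],.06])-uv).ravel();print("aux",least_squares(f,[.5,-.1]).x)
s=ctrl.observe();R=s["orientation"];print(np.degrees(np.arctan2(R[1,0],R[0,0])),s["qpos"])
```

```text
[0.51346547 0.12802494 0.21743419] 12.458061226416696
[[-1.4 -1. ]
 [-0.6  0.7]
 [-0.2 -0.5]
 [-0.1 -0.9]
 [ 0.2 -0.6]
 [ 0.4 -0.2]
 [-0.3  0. ]
 [ 1.   0.3]
 [ 0.9  2.3]]
tab [[0.45097241 0.11421854 0.077     ]] hinge [[0.57009982 0.14053698 0.042     ]] piv [[0.5193242  0.12931929 0.046     ]]
aux [ 0.52873223 -0.16223406]
164.59972068036404 [ 1.18689609e+00  3.59355814e-01  1.51117867e+00 -8.98029770e-08
  1.27251206e+00 -1.15114755e-01]
```

```bash
cat >> h.py <<'E'
P=np.array([0.5139,0.1280,0.2174])   # unit pose x,y,yaw
def status(target=None):
    "target: TCP in unit coords (mm); prints TCP in unit coords and the needed shift in aligned tool axes /0.2"
    from rig import ctrl
    s=ctrl.observe();a=P[2];U=np.array([[np.cos(a),-np.sin(a),0],[np.sin(a),np.cos(a),0],[0,0,1]])
    u=U.T@(s["tool_pos"]-[P[0],P[1],0]); x=s["orientation"][:,0]
    print("t",round(s["time"],2),"tcp_u mm",(u*1e3).round(1),"turn err",((np.arctan2(x[1],x[0])-a-np.pi+np.pi)%(2*np.pi)-np.pi)/np.pi,
      "F_u",(U.T@s["force"]).round(1),"open",round(s["opening"]*1e3,1),"grip",round(s["grip_force"],1))
    if target is not None:
        d=np.array(target)/1e3-u; print("shift",(np.array([-d[0],d[1],-d[2]])/.2).round(4))
E
python3 -c "
from h import *
status((-67,0,130))"
```

```text
t 0.15 tcp_u mm [-249.4  515.8  197.2] turn err -0.1547576765876669 F_u [0.6 1.  0.8] open 88.0 grip 0.0
shift [-0.9118 -2.5792  0.336 ]
```

Request:
carry_out --rows '[[[0, 0, 0], -0.0516, 1], [[0, 0, 0], -0.0516, 1], [[0, 0, 0], -0.0516, 1], [[-0.076, -0.215, 0], 0, 1], [[-0.076, -0.215, 0], 0, 1], [[-0.076, -0.215, 0], 0, 1], [[-0.076, -0.215, 0], 0, 1], [[-0.076, -0.215, 0], 0, 1], [[-0.076, -0.215, 0], 0, 1], [[-0.076, -0.215, 0], 0, 1]]'

```text
time: 1.4
tool_pos: [0.3286, 0.3061, 0.1978]
orientation: [[-0.976, -0.216, -0.0], [-0.216, 0.976, -0.0], [0.0, -0.0, -1.0]]
force: [0.9, 0.5, -0.0]
opening: 0.0879
grip_force: 0.0
```

Request:
carry_out --rows '[[[-0.076, -0.215, 0.05], 0, 1], [[-0.076, -0.215, 0.05], 0, 1], [[-0.076, -0.215, 0.05], 0, 1], [[-0.076, -0.215, 0.05], 0, 1], [[-0.076, -0.215, 0.05], 0, 1], [[0, 0, 0.08], 0, 1], [[0, 0, 0], 0, 1], [[0, 0, 0], 0, 1]]'

```text
time: 2.4
tool_pos: [0.4486, 0.1143, 0.1321]
orientation: [[-0.976, -0.216, -0.0], [-0.216, 0.976, -0.0], [0.0, 0.0, -1.0]]
force: [0.0, -0.0, 1.1]
opening: 0.0878
grip_force: 0.0
```

```bash
python3 -c "
from h import *
status((-67,0,62))
from rig import ctrl
c=ctrl.snapshot('scene');cv2.imwrite('pics/s1.png',cv2.resize(c['img'][90:240,210:410,::-1],None,fx=4,fy=4))"
```

```text
t 2.4 tcp_u mm [-66.7   0.7 132.1] turn err 0.00021328322759570355 F_u [ 0.  -0.   1.1] open 87.8 grip 0.0
shift [ 0.0013 -0.0033  0.3506]
```

View pics/s1.png

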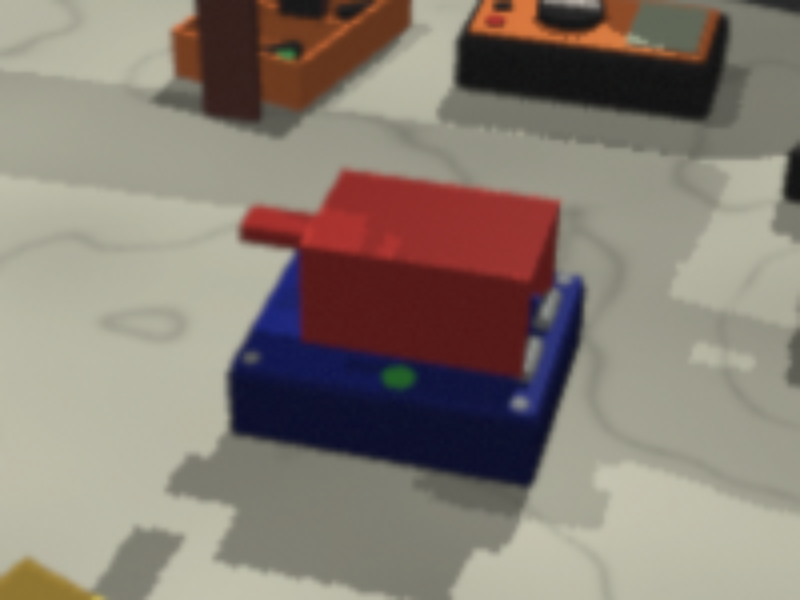

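The crop shows the cover shut, the tab at (275,225), and a finger end at (230,115). I'll check that against the expected projection.

```bash
python3 -c "
from h import *
from rig import ctrl
c=ctrl.snapshot('scene')
L=np.array([(-67,50,132),(-67,-50,132),(-64,0,82),(-78,0,82),(-42,-33,92),(58,-33,92),(0,-45,40)])/1e3
print(((proj(c,toworld(P,L))-[210,90])*4).round())"
```

```text
[[302.  60.]
 [230. 169.]
 [277. 213.]
 [248. 209.]
 [303. 240.]
 [535. 275.]
 [390. 370.]]
```

```bash
python3 -c "
from h import *
from rig import ctrl
c=ctrl.snapshot('scene');d=ctrl.snapshot('top')
a=cv2.resize(c['img'][0:200,150:350],(400,400));b=cv2.resize(d['img'][150:350,140:340],(400,400))
cv2.imwrite('pics/s2.png',np.hstack([a,b])[:,:,::-1])
L=np.array([(-67,50,132),(-67,-50,132)])/1e3
print((proj(c,toworld(P,L))-[150,0])*2,(proj(d,toworld(P,L))-[140,150])*2)"
```

```text
[[270.88039507 209.75009563]
 [235.13780213 264.72439048]] [[113.1368031  218.09218981]
 [222.84109523 195.73497823]]
```

View pics/s2.png

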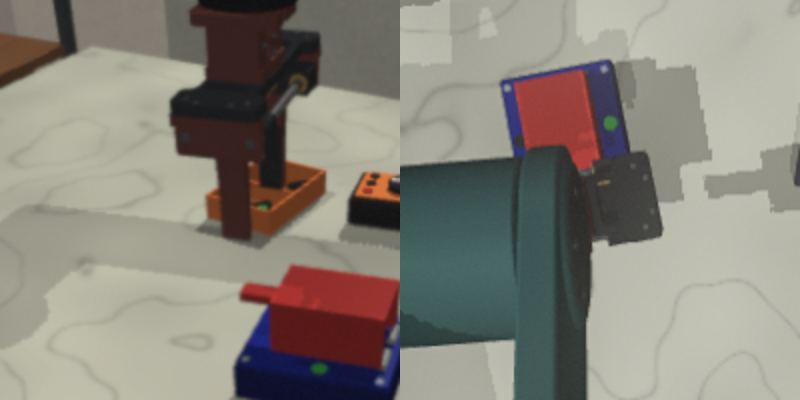

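The picture shows both finger ends about 12 px higher in the scene view than the reported TCP predicts. I'll triangulate the hand's body to see whether that's real height.

```bash
python3 -c "
from h import *
from rig import ctrl
c=ctrl.snapshot('scene');d=ctrl.snapshot('top')
uv=[np.array([172,102])/2+[150,0],np.array([263,236])/2+[140,150]]
f=lambda q:np.r_[(proj(c,q)-uv[0]).ravel(),(proj(d,q)-uv[1]).ravel()]
r=least_squares(f,[.45,.05,.2]);a=P[2];e=r.x[:2]-P[:2]
print(r.x,r.fun.round(1),'unit',np.cos(a)*e[0]+np.sin(a)*e[1],-np.sin(a)*e[0]+np.cos(a)*e[1])
# fingertips assuming xy known
for y,uv in((50,(236,238)),(-50,(236,238)),(50,(273,187))):
  uv=np.array(uv)/2+[150,0]
  print(y,[ (z,((proj(c,toworld(P,[-.067,y/1e3,z/1e3]))-uv)).round(1)) for z in (132,145,155,165)])"
```

```text
[0.43759039 0.02466694 0.27714517] [-0.9  0.  -0.6 -0.8] unit -0.09680146492058404 -0.08444141995051319
50 [(132, array([[ 17.4, -14.1]])), (145, array([[ 17.3, -20.8]])), (155, array([[ 17.2, -26. ]])), (165, array([[ 17.1, -31.3]]))]
-50 [(132, array([[-0.4, 13.4]])), (145, array([[-0.8,  6.3]])), (155, array([[-1. ,  0.8]])), (165, array([[-1.3, -4.8]]))]
50 [(132, array([[-1.1, 11.4]])), (145, array([[-1.2,  4.7]])), (155, array([[-1.3, -0.5]])), (165, array([[-1.4, -5.8]]))]
```

Request:
carry_out --rows '[[[0, 0, 0.1], 0, 1], [[0, -0.003, 0.125], 0, 1], [[0, 0, 0], 0, 1], [[0, 0, 0], 0, 1]]'

```text
time: 3.2
tool_pos: [0.4493, 0.1135, 0.0875]
orientation: [[-0.976, -0.216, 0.001], [-0.216, 0.976, -0.0], [-0.001, -0.0, -1.0]]
force: [0.2, 0.5, -0.1]
opening: 0.0875
grip_force: 0.0
```

```bash
python3 -c "
from h import *
from rig import ctrl
status((-67,0,62))
c=ctrl.snapshot('scene');cv2.imwrite('pics/s3.png',cv2.resize(c['img'][60:210,210:410,::-1],None,fx=4,fy=4))
L=np.array([(-67,50,87),(-67,-50,87)])/1e3
print((proj(c,toworld(P,L))-[210,60])*4)"
```

```text
t 3.2 tcp_u mm [-66.2  -0.2  87.5] turn err 0.0001058082399480247 F_u [ 0.3  0.5 -0.1] open 87.5 grip 0.0
shift [0.0041 0.0011 0.1274]
[[303.43143394 267.69141985]
 [234.73165887 382.24352851]]
```

View pics/s3.png

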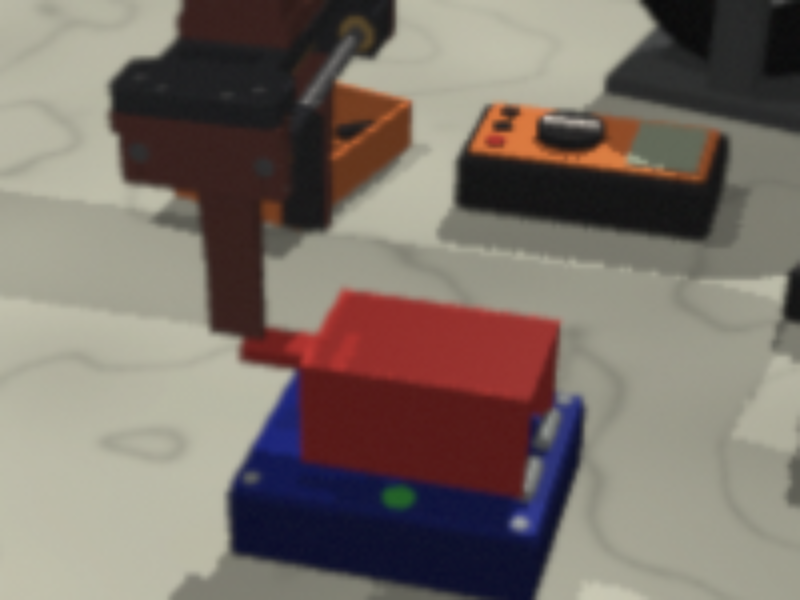

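The scene still shows the finger ends higher than reported: (236,332) against an expected (235,382). I'll go to the nominal height and close, and the opening will tell me whether the tab is between the pads.

Request:
carry_out --rows '[[[0.003, 0, 0.065], 0, 1], [[0, 0, 0.065], 0, 1], [[0, 0, 0], 0, 1], [[0, 0, 0], 0, 0], [[0, 0, 0], 0, 0], [[0, 0, 0], 0, 0], [[0, 0, 0], 0, 0], [[0, 0, 0], 0, 0], [[0, 0, 0], 0, 0], [[0, 0, 0], 0, 0]]' --newtons 10

```text
time: 4.5
tool_pos: [0.4483, 0.1132, 0.0609]
orientation: [[-0.976, -0.216, -0.0], [-0.216, 0.976, -0.0], [0.0, -0.0, -1.0]]
force: [-0.1, 0.4, 0.3]
opening: 0.0211
grip_force: 0.0
```

```bash
python3 -c "
from h import *
from rig import ctrl
status()
c=ctrl.snapshot('scene');cv2.imwrite('pics/s4.png',cv2.resize(c['img'][60:210,210:410,::-1],None,fx=4,fy=4))"
```

```text
t 4.5 tcp_u mm [-67.2  -0.3  60.9] turn err 4.010459313311179e-05 F_u [0.  0.4 0.3] open 21.1 grip 0.0
```

View pics/s4.png

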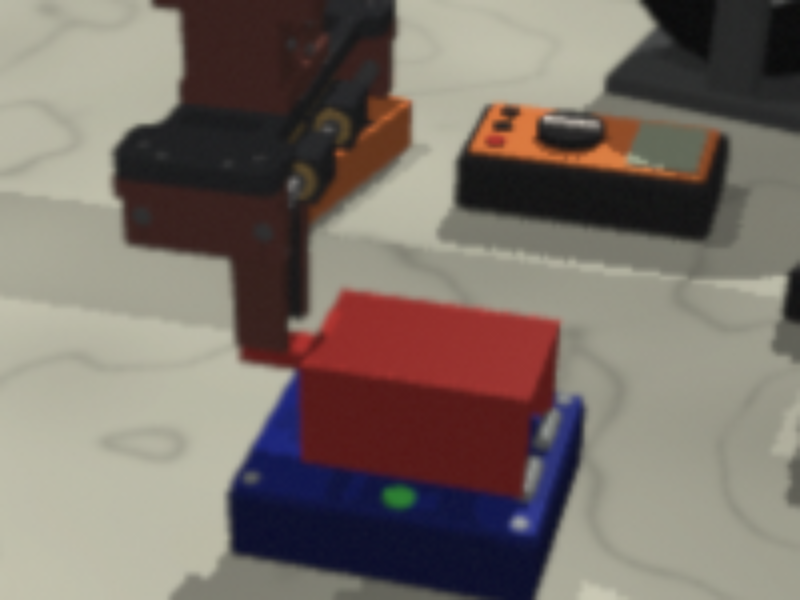

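The picture shows the fingers only about halfway down the tab, with the tip at (263,348) against the tab underside at about row 365. So the true tip height is roughly 20 mm above the reading. I'll open, go 16 mm lower and close again.

Request:
carry_out --rows '[[[0, 0, 0], 0, 0.6], [[0, 0, 0], 0, 0.6], [[0, 0, 0], 0, 0.6], [[0, 0, 0.04], 0, 0.6], [[0, 0, 0.04], 0, 0.6], [[0, 0, 0], 0, 0], [[0, 0, 0], 0, 0], [[0, 0, 0], 0, 0], [[0, 0, 0], 0, 0], [[0, 0, 0], 0, 0]]' --newtons 12

```text
time: 5.8
tool_pos: [0.4486, 0.1125, 0.045]
orientation: [[-0.976, -0.216, 0.001], [-0.216, 0.976, -0.001], [-0.0, -0.001, -1.0]]
force: [0.3, -5.6, -0.2]
opening: 0.0197
grip_force: 12.0
```

Request:
carry_out --rows '[[[0, 0, 0], 0, 0], [[0, 0, 0], 0, 0], [[0, 0, 0], 0, 0]]'

```text
time: 6.18
tool_pos: [0.4487, 0.1126, 0.045]
orientation: [[-0.976, -0.216, 0.001], [-0.216, 0.976, -0.001], [-0.0, -0.001, -1.0]]
force: [0.9, -5.2, -1.1]
opening: 0.0196
grip_force: 12.0
```

```bash
python3 -c "
from h import *
from rig import ctrl
status()
c=ctrl.snapshot('scene');cv2.imwrite('pics/s5.png',cv2.resize(c['img'][60:210,210:410,::-1],None,fx=4,fy=4))
for b in(0,10,20,25):
  L=np.array([(-67,-24,45+b),(-64,-10,72),(-78,-10,72)])/1e3
  print((proj(c,toworld(P,L))-[210,60]).round(1)*4)"
```

```text
t 6.17 tcp_u mm [-67.  -1.  45.] turn err 0.00013586885732648696 F_u [-0.3 -5.3 -1.1] open 19.6 grip 12.0
[[257.2 430. ]
 [271.2 363.6]
 [241.2 359.2]]
[[256.4 411.6]
 [271.2 363.6]
 [241.2 359.2]]
[[255.6 392.8]
 [271.2 363.6]
 [241.2 359.2]]
[[255.2 383.2]
 [271.2 363.6]
 [241.2 359.2]]
```

View pics/s5.png

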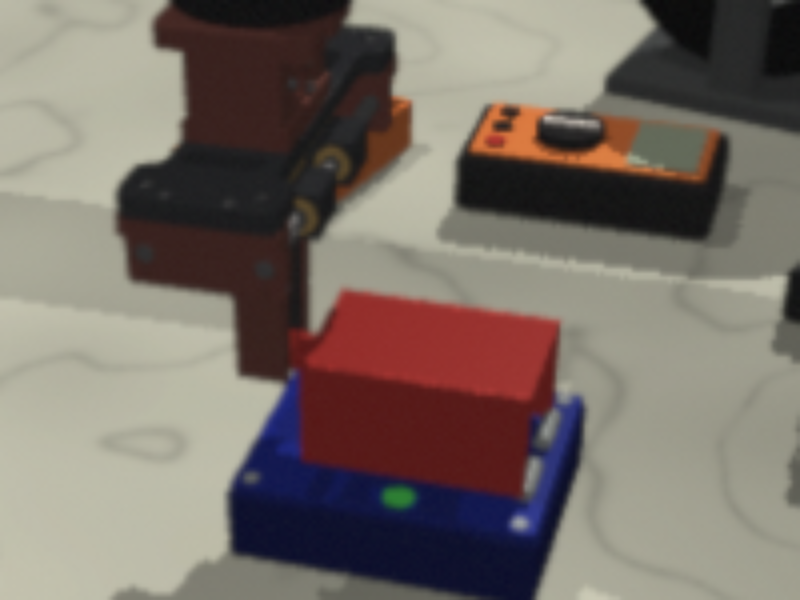

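The tab is gripped: opening 19.6 mm, grip force 12 N, tip at (262,377) just below the tab. Next I'll work out the arc.

```bash
cat >> h.py <<'E'
def arc(a,b,n,r=(-.125,.035)):
    t=np.linspace(a,b,n+1);x=r[0]*np.cos(t)+r[1]*np.sin(t);z=-r[0]*np.sin(t)+r[1]*np.cos(t)
    for i,(p,q) in enumerate(zip(-np.diff(x)/.2,-np.diff(z)/.2)): print(f"{t[i+1]:.2f} [{p:.3f},0,{q:.3f}]")
E
python3 -c "
from h import *
arc(0,1.64,20)"
```

```text
0.08 [-0.016,0,-0.051]
0.16 [-0.021,0,-0.049]
0.25 [-0.024,0,-0.047]
0.33 [-0.028,0,-0.045]
0.41 [-0.032,0,-0.043]
0.49 [-0.035,0,-0.040]
0.57 [-0.038,0,-0.037]
0.66 [-0.041,0,-0.034]
0.74 [-0.044,0,-0.030]
0.82 [-0.046,0,-0.026]
0.90 [-0.048,0,-0.023]
0.98 [-0.050,0,-0.018]
1.07 [-0.051,0,-0.014]
1.15 [-0.052,0,-0.010]
1.23 [-0.053,0,-0.006]
1.31 [-0.053,0,-0.001]
1.39 [-0.053,0,0.003]
1.48 [-0.053,0,0.007]
1.56 [-0.052,0,0.012]
1.64 [-0.051,0,0.016]
```

Request:
carry_out --rows '[[[-0.016, 0, -0.051], 0, 0], [[-0.021, 0, -0.049], 0, 0], [[-0.024, 0, -0.047], 0, 0], [[-0.028, 0, -0.045], 0, 0], [[-0.032, 0, -0.043], 0, 0], [[-0.035, 0, -0.04], 0, 0], [[0, 0, 0], 0, 0]]' --newtons 20

```text
time: 7.1
tool_pos: [0.4797, 0.1192, 0.1004]
orientation: [[-0.976, -0.216, 0.001], [-0.216, 0.976, -0.001], [-0.001, -0.002, -1.0]]
force: [1.1, -5.7, 0.3]
opening: 0.02
grip_force: 20.0
```

Request:
carry_out --rows '[[[-0.038, 0, -0.037], 0, 0], [[-0.041, 0, -0.034], 0, 0], [[-0.044, 0, -0.03], 0, 0], [[-0.046, 0, -0.026], 0, 0], [[-0.048, 0, -0.023], 0, 0], [[-0.05, 0, -0.018], 0, 0], [[-0.051, 0, -0.014], 0, 0], [[0, 0, 0], 0, 0]]'

```text
time: 8.1
tool_pos: [0.5414, 0.1325, 0.1362]
orientation: [[-0.976, -0.216, 0.0], [-0.216, 0.976, -0.002], [0.0, -0.002, -1.0]]
force: [0.2, -6.5, 0.3]
opening: 0.0202
grip_force: 20.0
```

Request:
carry_out --rows '[[[-0.052, 0, -0.01], 0, 0], [[-0.053, 0, -0.006], 0, 0], [[-0.053, 0, -0.001], 0, 0], [[-0.053, 0, 0.003], 0, 0], [[-0.053, 0, 0.007], 0, 0], [[-0.052, 0, 0.012], 0, 0], [[-0.051, 0, 0.016], 0, 0], [[0, 0, 0], 0, 0]]'

```text
time: 9.1
tool_pos: [0.6144, 0.1481, 0.1325]
orientation: [[-0.976, -0.216, 0.003], [-0.216, 0.976, -0.002], [-0.002, -0.003, -1.0]]
force: [1.6, -5.9, 2.8]
opening: 0.0196
grip_force: 20.0
```

```bash
python3 -c "
from h import *
from rig import ctrl
status()
c=ctrl.snapshot('scene');cv2.imwrite('pics/s6.png',cv2.resize(c['img'][40:210,210:410,::-1],None,fx=3.5,fy=3.5))"
```

```text
t 9.1 tcp_u mm [102.5  -2.  132.5] turn err 9.706269727945093e-05 F_u [ 0.3 -6.1  2.8] open 19.6 grip 20.0
```

View pics/s6.png

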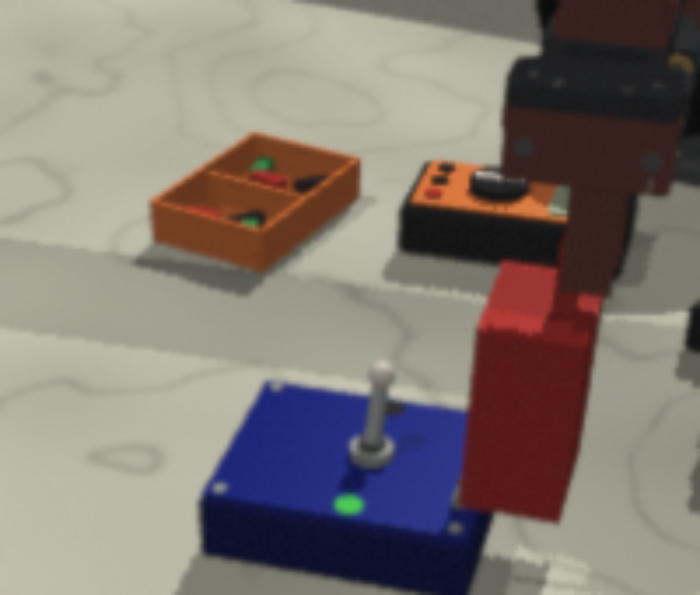

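The picture shows the cover upright with its side face at (530,410). The toggle is uncovered with its ball at (380,375), leaning away from the green dot at (348,505). I'll release, retreat up, and go to the OFF side with the fingers closed.

Request:
carry_out --rows '[[[0, 0, 0], 0, 0.6], [[0, 0, 0], 0, 0.6], [[0, 0, 0], 0, 0.6], [[0, 0, 0], 0, 0.6], [[0, 0, -0.1], 0, 0.6], [[0, 0, -0.2], 0, 0.6], [[0.16, 0, 0], 0, 0.3], [[0.16, 0.1, 0], 0, 0], [[0.16, 0.14, 0], 0, 0], [[0, 0, 0], 0, 0]]'

```text
time: 10.4
tool_pos: [0.5055, 0.1766, 0.192]
orientation: [[-0.976, -0.218, -0.002], [-0.218, 0.976, 0.0], [0.002, 0.001, -1.0]]
force: [0.4, -0.1, -0.1]
opening: 0.016
grip_force: 0.0
```

```bash
python3 -c "
from h import *
from rig import ctrl
status((6,46,85))
c=ctrl.snapshot('scene')
print(proj(c,toworld(P,np.array([(6,17,78),(6,-17,78),(6,0,46),(6,-45,40)])/1e3)).round(1), 'ball seen',np.array([380,375])/3.5+[210,40],'dot',np.array([348,505])/3.5+[210,40])"
```

```text
t 10.4 tcp_u mm [  2.2  49.3 192. ] turn err 0.000657859268598878 F_u [ 0.3 -0.2 -0.1] open 16.0 grip 0.0
shift [-0.0188 -0.0166  0.5352]
[[319.9 145.8]
 [315.2 156. ]
 [317.1 165.9]
 [310.8 183.1]] ball seen [318.57142857 147.14285714] dot [309.42857143 184.28571429]
```

Request:
carry_out --rows '[[[-0.019, -0.016, 0.15], 0, 0], [[0, 0, 0.2], 0, 0], [[0, 0, 0.2], 0, 0], [[0, 0, 0.1], 0, 0], [[0, 0, 0.07], 0, 0], [[0, 0, 0], 0, 0], [[0, 0, 0], 0, 0]]'

```text
time: 11.32
tool_pos: [0.514, 0.1735, 0.0488]
orientation: [[-0.976, -0.216, 0.002], [-0.216, 0.976, 0.0], [-0.002, -0.0, -1.0]]
force: [0.1, -0.2, -0.0]
opening: 0.0005
grip_force: 0.0
```

```bash
python3 -c "
from h import *
from rig import ctrl
status((6,3.5,48))
c=ctrl.snapshot('scene');cv2.imwrite('pics/s7.png',cv2.resize(c['img'][40:210,210:410,::-1],None,fx=3.5,fy=3.5))"
```

```text
t 11.32 tcp_u mm [ 9.9 44.4 48.8] turn err 2.476423342822585e-05 F_u [ 0.1 -0.2 -0. ] open 0.5 grip 0.0
shift [ 0.0193 -0.2044  0.0039]
```

View pics/s7.png

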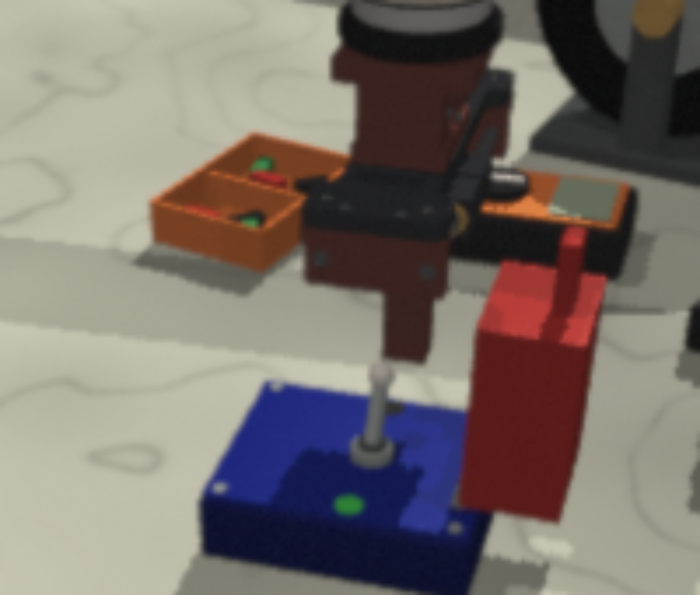

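The picture shows the finger tip at (410,358), the ball at (380,372), and the cover still upright. The finger sits a bit high and about 10 mm towards the hinge, so I'll correct by 10 mm in x and 9 mm down, then push.

Request:
carry_out --rows '[[[0.05, 0, 0], 0, 0], [[0, 0, 0.045], 0, 0], [[0, -0.035, 0], 0, 0], [[0, -0.035, 0], 0, 0], [[0, -0.03, 0], 0, 0], [[0, -0.03, 0], 0, 0], [[0, -0.02, 0], 0, 0], [[0, -0.02, 0], 0, 0], [[0, 0, 0], 0, 0]]'

```text
time: 12.5
tool_pos: [0.5104, 0.1375, 0.039]
orientation: [[-0.976, -0.216, -0.0], [-0.216, 0.976, -0.001], [0.0, -0.0, -1.0]]
force: [0.3, -0.0, -0.0]
opening: 0.0003
grip_force: 0.0
```

```bash
python3 -c "
from h import *
from rig import ctrl
status((0,3.5,40))
c=ctrl.snapshot('scene');cv2.imwrite('pics/s8.png',cv2.resize(c['img'][40:210,210:410,::-1],None,fx=3.5,fy=3.5))"
```

```text
t 12.5 tcp_u mm [-1.3 10.  39. ] turn err -3.928919353103509e-05 F_u [ 0.2 -0.1 -0. ] open 0.3 grip 0.0
shift [-0.0066 -0.0325 -0.0052]
```

Request:
carry_out --rows '[[[0, -0.015, 0], 0, 0], [[0, -0.015, 0], 0, 0], [[0, 0, 0], 0, 0]]'

```text
time: 12.92
tool_pos: [0.5115, 0.132, 0.0389]
orientation: [[-0.976, -0.216, -0.0], [-0.216, 0.976, -0.0], [0.0, -0.0, -1.0]]
force: [-1.7, 0.8, 0.5]
opening: 0.0004
grip_force: 0.5
```

Request:
carry_out --rows '[[[0, -0.01, 0], 0, 0], [[0, -0.01, 0], 0, 0], [[0, 0, 0], 0, 0]]'

```text
time: 13.3
tool_pos: [0.5124, 0.1286, 0.039]
orientation: [[-0.977, -0.215, -0.0], [-0.215, 0.977, 0.001], [0.0, 0.001, -1.0]]
force: [-0.9, 4.4, -0.5]
opening: 0.0005
grip_force: 1.9
```

Run:
```python
from h import *
from rig import ctrl
status()
import glob
im=ctrl.snapshot('scene')['img'].astype(int)
old=cv2.resize(cv2.imread('pics/s6.png'),(200,170),interpolation=cv2.INTER_AREA)[:,:,::-1].astype(int)
# grey-level (B channel minus) text map around toggle
def m(a):
    r,g,b=a[...,0],a[...,1],a[...,2]
    o=np.full(r.shape,'.'); o[(b>r+20)]='b'; o[(r>g+15)]='f'; o[(g>r+15)&(g>b+15)]='G'
    k=(abs(r-b)<18)&(abs(r-g)<18); o[k&(r>100)]='W'; o[k&(r<=100)]='d'; return o
A=m(old)[100:150,92:122]; B=m(im[40:210,210:410])[100:150,92:122]
for x,y in zip(A,B): print(''.join(x),' ',''.join(y))
```

```text
t 13.3 tcp_u mm [-1.3  0.9 39. ] turn err -0.00011148195395042604 F_u [ 0.1  4.5 -0.5] open 0.5 grip 1.9
WWWWWWWWWWWWWWWWWWWWWWWWWWWW.W   ffffffffffffffffffffff.WWWWW.W
WWWW.WWWWWWWWW.WWWWWWWWWWW..WW   ....fffffffffffffffff.WW...W..
WWWWWWWWWWWWWWWWWWWWWWWWWWWWWW   W.WWW.fffffffffffffff.WW.W....
WWWWWWWWWWWWWWWW..WWWWWWWWWWWW   .W.WWdffffffffffffff..WWWW....
WW.WW.W.WWWWWWWW...WWWWWWWW.WW   W....dfffffffffffff.WWWWWW...W
.W.WW.WW.W.WWWWWWWWWWWWWWWWWWW   .....dfffffffffffffdWWWWWWWW.W
.W....W....WWWWWWWWWWWWWWWWWWW   ......fffffffffffffdWW.WWWWWWW
............WWWWWWWWWWWWWWWWWW   W.....fffffffffffffdW.WWWWWWWW
.............WWWWWWWWWWWWWWWWW   ......fffffffffffff.WWWWWWWWWW
WW............WWWWWWWWWWWWWWWW   ......fffffffffffff.W.WWWWWWWW
WWWWWW.......WWWWWWW........WW   WWWW..fffffffffffff.....W..WWW
bbbWWWWWWWWWWWWWddWW.........W   bbbWWdfffffffffffff.........WW
bbbbbbbbbbWWWWWdddWWW.........   bbbbbdfffffffffffff...........
bbbbbbbbbbbbbbddddWWWWWWWWWWW.   bbbbbdffff.ddd.ffffdWWWW......
bbbbbbbbbbbbbbdddddddWWWWWWWWW   bbbbb.fffddWWWd.fffddWWWWWWWWW
bbbbbbbbbbbbbbdddddddddbbbbbb.   bb
[... 1504 characters left out ...]
bbbbbbbbbbbbbbbbbbbbbbbbbbb   bbbbbbbbbbbbbbbbbbbbbbbbbbbbbb
bbbbbbbbbbbbbbbbbbbbbbbbbbbbbb   bbbbbbbbbbbbbbbbbbbbbbbbbbbbbb
bbbbbbbGGbbbbbbbbbbbbbbbbbbbbb   bbbbbbbbbbbbbbbbbbbbbbbbbbbbbb
bbbbGGGGGGGbbbbbbbbbbbbbbbbbbb   bbbbGGGGGGGbbbbbbbbbbbbbbbbbbb
bbbbGGGGGGGGbbbbbbbbbbbbbbbbbb   bbbbGGGGGGGbbbbbbbbbbbbbbbbbbb
bbbbGGGGGGGGbbbbbbbbbbbbbbbbbb   bbbbGGGGGGGGbbbbbbbbbbbbbbbbbb
bbbbGGGGGGGbbbbbbbbbbbbbbbbbbb   bbbbGGGGGGGbbbbbbbbbbbbbbbbbbb
bbbbbGGGGGbbbbbbbbbbbbbbbbbbbb   bbbbbGGGGGbbbbbbbbbbbbbbbbbbbb
bbbbbbbbbbbbbbbbbbbbbbbbbbbbbb   bbbbbbbbbbbbbbbbbbbbbbbbbbbbbb
bbbbbbbbbbbbbbbbbbbbbbbbbbbbbb   bbbbbbbbbbbbbbbbbbbbbbbbbbbbbb
bbbbbbbbbbbbbbbbbbbbbbbbbbbbbb   bbbbbbbbbbbbbbbbbbbbbbbbbbbbbb
```

The pixel map shows the ball at about (313.7,156.5) against (314,157.3) expected for fully ON. I'll push a little more to reach the stop.

Request:
carry_out --rows '[[[0, -0.01, 0], 0, 0], [[0, -0.01, 0], 0, 0], [[0, 0, 0], 0, 0]]'

```text
time: 13.72
tool_pos: [0.5125, 0.1278, 0.039]
orientation: [[-0.977, -0.214, -0.001], [-0.214, 0.977, 0.005], [0.0, 0.006, -1.0]]
force: [-3.8, 18.9, -0.4]
opening: 0.0006
grip_force: 8.3
```

Force climbed to 19 N, so the toggle is at its stop. Back off, rise, and go above the tab.

Request:
carry_out --rows '[[[0, 0.06, 0], 0, 0], [[0, 0.1, 0], 0, 0], [[0, 0.05, -0.1], 0, 0], [[0, 0, -0.25], 0, 0], [[0, 0, -0.25], 0, 0], [[0, 0, -0.25], 0, 0.3], [[0, 0, 0], 0, 0.6], [[0, 0, 0], 0, 0.6]]'

```text
time: 14.72
tool_pos: [0.5042, 0.1649, 0.2087]
orientation: [[-0.976, -0.216, -0.0], [-0.216, 0.976, -0.001], [0.0, -0.001, -1.0]]
force: [-0.2, -0.2, -0.7]
opening: 0.0267
grip_force: 0.0
```

```bash
cat >> h.py <<'E'
def ball(c):
    im=c['img'][135:170,300:335].astype(int);r,g,b=im[...,0],im[...,1],im[...,2]
    for row in zip(r,g,b): print(''.join('b' if B>R+20 else 'W' if R>130 else 'f' if R>G+15 else 'd' for R,G,B in zip(*row)))
E
python3 - <<'E'
from h import *
from rig import ctrl
status((102.5,-1.5,205))
ball(ctrl.snapshot('scene'))
E
```

```text
t 14.72 tcp_u mm [ -1.5  38.1 208.7] turn err 1.1657663244404407e-05 F_u [-0.3 -0.2 -0.7] open 26.7 grip 0.0
shift [-0.5202 -0.198   0.0184]
WWWWWWWWWWWWWWWWWWWWWWWWWWWWWWWWWWW
WWWWWWWWWWWWWWWWWWWWWWWWWWWWWWWWWWW
WWWWWWWWWWWWWWWWWWWWWWWWWWWWWWWWWWW
WWWWWWWWWWWWWWWWWWWWWWWWWWWWWWWWWWW
WWWWWWWWWWWWWWWWWWWWWWWWWWWWWWWWWWW
WWWWWWWWWWWWWWWWWWWWWWWWWWWWWWWWWWW
WWWWWWWWWWWWWWWWWWWWWWWWWWWWWWWWWWW
WWWWWWWWWWWWWWWWWWWWWWWWWWWWWWWWWWW
WWWWWWWWWWWWWWWWWWWWWWWWWWWWWWWWWWW
WWWWWWWWWWWWWWWWWWWWWWWWWWWWWWWWWWW
WWWWWWWWWWWWWWWWWWWWWWWWWWWWWWWWWWW
WWWWWWWWWWWWWWWWWWWWWWWWWWWWWWWWWWW
WWWWWWWWWWWWWWWWWWWWWWWWWWWWWWWWWWW
WWWWWWWWWWWWWWWWWWWWWWWWWWWWWWWWWWW
WWWWWWWWWWWWWWWWWWWWWWWWWWWWWWWWWWW
WWWWWWWWWWWWWWWWWWWWWWWWWWWWWWWWWWW
bbbbdWWWWWWWWWWWWWWWWWWWWWWWWWWWWWW
bbbbbbbbbbddWWWWWWWWWWWWWWWWWWWWWWW
bbbbbbbbbbbbbWWWddddddWWWWWWWWWWWWW
bbbbbbbbbbbdWWWWWbbbbbddddddWWWWWWW
bbbbbbbbbbbWWWWWWdbbdddddbbbbbbdddd
bbbbbbbbbbdWWWWWWddddddddbbbbbbbbbb
bbbbbbbbbbddWWWWddddddddbbbbbbbbbbb
bbbbbbbbbbddddddddbbbbbbbbbbbbbbbbb
bbbbbbbbbbbdddddddbbbbbbbbbbbbbbbbb
bbbbbbbbbbbddddddbbbbbbbbbbbbbbbbbb
bbbbbbbbbbbbdddddbbbbbbbbbbbbbbbbbb
bbbbbbbbbbbbbddddbbbbbbbbbbbbbbbbbb
bbbbbbbbbbbbbdddddbbbbbbbbbbbbbbbbb
bbbbbbbbbbbbbdddddbbbbbbbbbbbbbbbbb
bbbbbbbbbbbddddddddddbbbbbbbbbbbbbb
bbbbbbbbbbbWddddddddWWbbbbbbbbbbbbb
bbbbbbbbbbdWddddddddWWbbbbbbbbbbbbb
bbbbbbbbbbddddddddddWWbbbbbbbbbbbbb
bbbbbbbbbbddddddddddddbbbbbbbbbbbbb
```

The ball stays at the ON position. Next I'll re-grip the tab.

Request:
carry_out --rows '[[[-0.17, -0.066, 0], 0, 0.6], [[-0.17, -0.066, 0], 0, 0.6], [[-0.18, -0.066, 0.02], 0, 0.6], [[0, 0, 0], 0, 0.6], [[0, 0, 0.15], 0, 0.6], [[0, 0, 0.15], 0, 0.6], [[0, 0, 0.06], 0, 0.6], [[0, 0, 0], 0, 0], [[0, 0, 0], 0, 0], [[0, 0, 0], 0, 0]]' --newtons 15

```text
time: 16.02
tool_pos: [0.6153, 0.1493, 0.1343]
orientation: [[-0.976, -0.216, 0.002], [-0.216, 0.976, 0.0], [-0.002, -0.0, -1.0]]
force: [-1.0, 0.6, -0.9]
opening: 0.0263
grip_force: 0.0
```

Request:
carry_out --rows '[[[0, 0, 0], 0, 0], [[0, 0, 0], 0, 0], [[0, 0, 0], 0, 0]]'

```text
time: 16.4
tool_pos: [0.6158, 0.1484, 0.134]
orientation: [[-0.976, -0.216, 0.003], [-0.216, 0.976, -0.001], [-0.002, -0.002, -1.0]]
force: [2.3, -4.4, 4.3]
opening: 0.0197
grip_force: 15.0
```

```bash
python3 -c "
from h import *
status((102.5,0,132.5));arc(1.62,-0.03,20)"
```

```text
t 16.4 tcp_u mm [103.9  -2.1 134. ] turn err 3.52848427759481e-05 F_u [ 1.3 -4.8  4.3] open 19.7 grip 15.0
shift [0.007  0.0103 0.0075]
1.54 [0.051,0,-0.015]
1.46 [0.052,0,-0.011]
1.37 [0.053,0,-0.006]
1.29 [0.054,0,-0.002]
1.21 [0.053,0,0.003]
1.12 [0.053,0,0.007]
1.04 [0.052,0,0.011]
0.96 [0.051,0,0.016]
0.88 [0.050,0,0.020]
0.80 [0.048,0,0.024]
0.71 [0.046,0,0.028]
0.63 [0.043,0,0.031]
0.55 [0.041,0,0.035]
0.47 [0.038,0,0.038]
0.38 [0.034,0,0.041]
0.30 [0.031,0,0.044]
0.22 [0.027,0,0.046]
0.14 [0.023,0,0.048]
0.05 [0.019,0,0.050]
-0.03 [0.015,0,0.051]
```

Request:
carry_out --rows '[[[0.051, 0, -0.015], 0, 0], [[0.052, 0, -0.011], 0, 0], [[0.053, 0, -0.006], 0, 0], [[0.054, 0, -0.002], 0, 0], [[0.053, 0, 0.003], 0, 0], [[0.053, 0, 0.007], 0, 0], [[0.052, 0, 0.011], 0, 0], [[0.051, 0, 0.016], 0, 0], [[0, 0, 0], 0, 0]]'

```text
time: 17.52
tool_pos: [0.5313, 0.1303, 0.1323]
orientation: [[-0.976, -0.216, -0.001], [-0.216, 0.976, -0.001], [0.002, -0.001, -1.0]]
force: [0.6, -5.9, 3.9]
opening: 0.0196
grip_force: 15.0
```

Request:
carry_out --rows '[[[0.05, 0, 0.02], 0, 0], [[0.048, 0, 0.024], 0, 0], [[0.046, 0, 0.028], 0, 0], [[0.043, 0, 0.031], 0, 0], [[0.041, 0, 0.035], 0, 0], [[0.038, 0, 0.038], 0, 0], [[0.034, 0, 0.041], 0, 0], [[0.031, 0, 0.044], 0, 0], [[0, 0, 0], 0, 0]]'

```text
time: 18.65
tool_pos: [0.4666, 0.1164, 0.0793]
orientation: [[-0.976, -0.216, -0.002], [-0.216, 0.976, -0.0], [0.002, -0.0, -1.0]]
force: [1.3, -4.4, -0.4]
opening: 0.0198
grip_force: 15.0
```

```bash
python3 -c "
from h import *
status((-67,-1,45))"
```

```text
t 18.65 tcp_u mm [-48.7  -1.1  79.3] turn err -3.669144727650319e-05 F_u [ 0.3 -4.6 -0.4] open 19.8 grip 15.0
shift [0.0915 0.0006 0.1715]
```

Request:
carry_out --rows '[[[0.027, 0, 0.045], 0, 0], [[0.024, 0, 0.045], 0, 0], [[0.02, 0, 0.045], 0, 0], [[0.015, 0, 0.035], 0, 0], [[0, 0, 0], 0, 0]]'

```text
time: 19.27
tool_pos: [0.452, 0.1133, 0.0461]
orientation: [[-0.976, -0.216, 0.001], [-0.216, 0.976, 0.0], [-0.001, 0.0, -1.0]]
force: [3.5, -3.8, -0.4]
opening: 0.02
grip_force: 15.0
```

Request:
carry_out --rows '[[[0, 0, 0.01], 0, 0], [[0, 0, 0.01], 0, 0], [[0, 0, 0], 0, 0]]'

```text
time: 19.65
tool_pos: [0.4524, 0.1133, 0.0433]
orientation: [[-0.976, -0.216, 0.002], [-0.216, 0.976, 0.0], [-0.002, -0.0, -1.0]]
force: [-0.7, -3.1, 14.6]
opening: 0.0201
grip_force: 15.0
```

14.6 N pressing down means the cover is on its stop. I'll release, then press the tab lightly from above with closed fingers to be certain.

Request:
carry_out --rows '[[[0, 0, -0.02], 0, 0], [[0, 0, 0], 0, 0.6], [[0, 0, 0], 0, 0.6], [[0, 0, 0], 0, 0.6], [[0, 0, -0.15], 0, 0.6], [[0, 0, -0.15], 0, 0.3], [[0, 0, 0], 0, 0], [[0, 0, 0], 0, 0], [[0, 0, 0], 0, 0], [[0, 0, 0], 0, 0]]'

```text
time: 20.9
tool_pos: [0.4505, 0.113, 0.1054]
orientation: [[-0.976, -0.216, -0.002], [-0.216, 0.976, -0.0], [0.002, 0.0, -1.0]]
force: [0.3, 0.0, 0.1]
opening: 0.006
grip_force: 0.0
```

Request:
carry_out --rows '[[[0, 0, 0.1], 0, 0], [[0, 0, 0.03], 0, 0], [[0, 0, 0.02], 0, 0], [[0, 0, 0.02], 0, 0], [[0, 0, 0], 0, 0]]'

```text
time: 21.52
tool_pos: [0.4513, 0.113, 0.0722]
orientation: [[-0.976, -0.216, -0.0], [-0.216, 0.976, -0.0], [0.0, -0.0, -1.0]]
force: [-0.1, 0.5, -0.6]
opening: 0.0004
grip_force: 0.0
```

Request:
carry_out --rows '[[[0, 0, 0.02], 0, 0], [[0, 0, 0.02], 0, 0], [[0, 0, 0.01], 0, 0], [[0, 0, 0], 0, 0]]'

```text
time: 22.02
tool_pos: [0.4511, 0.113, 0.0621]
orientation: [[-0.976, -0.216, -0.0], [-0.216, 0.976, -0.0], [0.0, -0.0, -1.0]]
force: [0.5, 0.3, 0.6]
opening: 0.0005
grip_force: 0.0
```

Request:
carry_out --rows '[[[0, 0, 0.01], 0, 0], [[0, 0, 0.01], 0, 0], [[0, 0, 0], 0, 0]]'

```text
time: 22.4
tool_pos: [0.4511, 0.113, 0.0581]
orientation: [[-0.976, -0.216, -0.0], [-0.216, 0.976, -0.0], [0.0, -0.0, -1.0]]
force: [-0.2, -0.7, -0.1]
opening: 0.0003
grip_force: 0.0
```

Request:
carry_out --rows '[[[0, 0, 0.01], 0, 0], [[0, 0, 0.01], 0, 0], [[0, 0, 0], 0, 0]]'

```text
time: 22.78
tool_pos: [0.4514, 0.113, 0.0567]
orientation: [[-0.976, -0.216, 0.001], [-0.216, 0.976, -0.0], [-0.001, -0.0, -1.0]]
force: [-8.8, -1.6, 35.3]
opening: 0.0002
grip_force: 17.0
```

Request:
carry_out --rows '[[[0, 0, 0.01], 0, 0], [[0, 0, 0], 0, 0]]'

```text
time: 23.02
tool_pos: [0.4514, 0.113, 0.0562]
orientation: [[-0.976, -0.216, 0.001], [-0.216, 0.976, -0.0], [-0.001, -0.001, -1.0]]
force: [-13.3, -2.9, 54.8]
opening: 0.0005
grip_force: 27.4
```

The tab top is firmly on its stop at a reported 57 mm (true 82 mm), so the cover is shut. Retreat and check numerically.

Request:
carry_out --rows '[[[0, 0, -0.1], 0, 0], [[0, 0, -0.3], 0, 0], [[0.1, 0, -0.3], 0, 0], [[0.05, 0, -0.1], 0, 0], [[0, 0, 0], 0, 0]]'

```text
time: 23.65
tool_pos: [0.423, 0.1067, 0.2131]
orientation: [[-0.976, -0.216, 0.004], [-0.216, 0.976, 0.0], [-0.004, -0.001, -1.0]]
force: [0.8, -0.9, -0.5]
opening: 0.0006
grip_force: 0.0
```

Run:
```python
from h import *
from rig import ctrl
status()
n=ctrl.snapshot('scene')['img'].astype(int)
o=cv2.imread('pics/scene0.png')[:,:,::-1].astype(int)
red=lambda a:((a[...,0]>a[...,1]+50)&(abs(a[...,1]-a[...,2])<25))[125:190,265:360]
A,B=red(o),red(n);print(A.sum(),B.sum(),(A^B).sum(),np.argwhere(A).mean(0),np.argwhere(B).mean(0))
```

```text
t 23.65 tcp_u mm [-93.4  -1.2 213.1] turn err 2.666889702200124e-05 F_u [ 0.6 -1.  -0.5] open 0.6 grip 0.0
2689 2670 27 [31.20788397 49.23465972] [31.18988764 49.23183521]
```

The red cover's silhouette matches the initial shut picture (27 differing pixels out of about 2,680), and the robot is clear.

```bash
python3 -c "
from rig import ctrl
print(ctrl.close_job())"
```

```text
the job is handed in; nothing more can be done
None
```

The job is handed in at about 24 s: the red cover was swung upright, the toggle pushed to its stop on the green-dot side, and the cover closed again and checked shut; the yellow unit was never approached, but the final fingertip press on the tab reached about 55 N, more than I intended, though under the 120 N wrist limit.

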